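# Lever open the sterile box and hold up the small gallipot in the tongs

## Task

Working by no-touch technique, lever up the lid of the steel instrument box with the blade of the spatula until it stands open, and lay the spatula back in its shallow tray. Then draw the spring tongs out of their stand, close them on the smaller of the two gallipots in the box and lift it upright out of the box; finish while still holding it in the tongs, its base at least 10 cm above the table top. The gripper itself must not touch the box, its lid or either gallipot; leave the large gallipot standing in the box and the other things on the table where they are.

Things in the scene. Friction and masses are not known exactly. Their poses are not given: they have to be found in the camera images.
- box: Fixed steel instrument box, 120 (x) x 200 (y) x 60 mm high, walls 2.5 mm, inner floor 2 mm above the table; origin under its centre, z up. Its hinged lid covers it; the hinge runs along its +x (far) top edge, and the -x (front) wall has a thumb notch. The flat steel lid (124 x 204 x 2 mm, underside at 60 mm) has no handle.
- box_notch (a point): Centre of the thumb notch in the box's front wall, on its outer face: a cut-out 50 mm wide (box y) and 14 mm high, open upward to the lid's underside; this point lies 7 mm below the lid's underside, 53 mm above the table. A blade pushed in here along box +x gets under the lid.
- lid (a joint): Lid angle, rad: 0 shut, grows as the front edge rises, 1.57 upright, stop at 1.75. Hinge axis: 60 mm to box +x of the box's centre, 60 mm above the table. A stiff hinge: about 2 N at the front edge lifts it, and it stays wherever it is left.
- small_pot: The smaller steel gallipot (straight-sided cup): 32 mm diameter (34 at the fine rolled rim), 34 mm high, about 45 g, standing in the box, at times on the box's left, at times on its right; origin under its centre, z up. Hidden by the lid until this is opened. To be held by the tongs round its outside.
- large_pot: The larger steel gallipot: 52 mm diameter, 40 mm high, standing in the other half of the box; origin under its centre. Stays there.
- tray: Fixed shallow white enamelled instrument tray, 250 (x) x 130 (y) mm, floor 2 mm thick, rim 9 mm high; origin under its centre, x along its length. The spatula lies in it, blade toward tray +x.
- spatula: Loose flat steel spatula with black handle, about 70 g, lying flat along its own x, blade to +x. Origin: underside of the handle at the grip point (near the centre of mass). Handle 12 mm wide, 14 mm high, from x = -75 to +25 mm; blade 18 mm wide, 2.4 mm thick, level with the handle's underside, from x = +25 to +128 mm (the last 9 mm narrowed to 12 mm).
- spatula_tip (a point): End of the spatula's blade, at mid thickness, x = +128 mm from the grip point.
- spatula_mid (a point): Middle of the spatula's length, 7 mm above its underside, 26 mm toward the blade end from the grip point.
- stand: Fixed open-topped steel stand for the tongs: a rectangular sleeve 35 (x) x 73 (y) x 90 mm high, wall 2.5 mm, inside 30 x 68 mm, floor 5 mm above the table; foot 60 x 98 mm. Origin under its centre.
- tongs: Loose spring tongs of steel strip, about 105 g, standing upright in the stand, jaws down. Origin: the pivot pin at the top, 169 mm above the table as they stand (the head ends 7 mm higher). The two legs are at body +y and -y; body y runs along the stand's y.
- tongs_grip (a point): Point midway between the legs' flat grip zones, 40 mm below the pivot. The zones, on the legs' outer faces, are 14 mm wide and run from 14 to 62 mm below the pivot. Over their outsides the legs measure 33 mm here at rest; 28 mm, and parallel, when the jaws hold a 32 mm cup.
- tongs_jaws (a point): Point midway between the jaws, 152 mm below the pivot (at rest). The jaws, shallow upright Vs that embrace a 32 mm cup, are 26 mm high (139 to 165 mm below the pivot) and 26 mm wide along x; at rest they stand 52 mm apart inside in the line of a 32 mm cup, 62 mm over their backs.
- tongs_leg (a joint): Closing angle between the tongs' legs, rad: 0 open (at rest, sprung), about 0.13 when closed on a 32 mm cup, stop at 0.27. The spring resists with 0.25 N m at 0 plus 1 N m per rad: about 6 N squeezed at 40 mm below the pivot begins to close them, 10 N brings them onto the small gallipot.
- vial_a: Bystander, to be left alone: small clear injection vial, 30 mm wide, 62 mm high, loose; origin under its centre.
- vial_b: Bystander, to be left alone: dark glass injection vial with pale cap, 31 mm wide, 62 mm high, loose; origin under its centre.
- vial_c: Bystander, to be left alone: small brown vial with green label, 24 mm wide, 50 mm high, loose; origin under its centre.
- blister: Bystander, to be left alone: blister strip of tablets lying flat, 42x95x5 mm, loose; origin under its centre.
- spare_tape: Bystander, to be left alone: cream roll of surgical tape standing on end, 48 mm wide, 56 mm high, loose; origin under its centre.
- vial_d: Bystander, to be left alone: small white vial with red label, 26 mm wide, 56 mm high, loose; origin under its centre.
- vial_e: Bystander, to be left alone: small white vial with copper-brown cap, 26 mm wide, 44 mm high, loose; origin under its centre.

How it is judged (in metres and radians):
On the way, in this order (a step that is already met when the one before it is completed fails the run):
1. the spatula's blade lifts the lid off the box (value of joint lid above 0.15 rad and contact force between spatula and box above 0.3 N), for 0.05 s.
2. the lid stands open (value of joint lid above 1.3 rad), for 0.1 s.
3. the spatula lies in its tray, let go (x of spatula in the frame of tray between -0.09 and 0.09 m and y of spatula in the frame of tray between -0.062 and 0.062 m and horizontal distance between spatula_mid and tray below 0.105 m and height (world z) of spatula_mid below 0.015 m and contact force between the arm and spatula below 0.05 N), for 0.2 s.
4. the tongs are drawn out of the stand (height (world z) of tongs above 0.25 m and contact force between the fingers and tongs above 1 N), for 0.1 s.
5. the tongs grip the small gallipot (contact force between tongs and small_pot above 0.5 N), for 0.2 s.
At the end, for the whole second after the job is handed in: The gripper holds the tongs and the tongs hold the small gallipot still, upright within 0.3 rad, its base more than 10 cm above the table and off the box; the lid stands open (over 1.2 rad), the spatula lies in its tray, the large gallipot stands on the box's floor (height (world z) of small_pot above 0.1 m and angle between small_pot's own z axis and vertical below 0.3 rad and contact force between tongs and small_pot above 0.5 N and contact force between the fingers and tongs above 1 N and contact force between the arm and small_pot below 0.05 N and contact force between small_pot and box below 0.05 N and linear speed of small_pot below 0.05 m/s and value of joint lid above 1.2 rad and x of spatula in the frame of tray between -0.09 and 0.09 m and y of spatula in the frame of tray between -0.062 and 0.062 m and horizontal distance between spatula_mid and tray below 0.105 m and height (world z) of spatula_mid below 0.015 m and x of large_pot in the frame of box between -0.06 and 0.06 m and y of large_pot in the frame of box between -0.1 and 0.1 m and height (world z) of large_pot below 0.012 m and angle between large_pot's own z axis and vertical below 0.2 rad); the arm keeps its last pose, push and grip.
It fails at once if the arm or gripper touches the box or its lid (contact force between the arm and box above 0.3 N).
It fails at once if the arm or gripper touches a gallipot (contact force between the arm and small_pot above 0.1 N or contact force between the arm and large_pot above 0.1 N).
It fails at once if a gallipot is tipped over (angle between small_pot's own z axis and vertical above 0.7 rad or angle between large_pot's own z axis and vertical above 0.5 rad).
It fails at once if another thing on the table is pushed away (distance of any of vial_a, vial_b, vial_c, blister, spare_tape, vial_d, vial_e from where it was at the start of the episode above 0.03 m).
It also fails if it takes over 72 s, if anything falls off the work surface, if the arm or the gripper's body presses on something with over 40 N, if the wrist force passes 120 N, or if a joint passes its speed limit or range.

## Robot

A 6-joint arm with a two-finger parallel gripper is mounted at the origin on a cart in front of the work surface, level with it; the furniture and walls round the work are solid. World frame = base frame: x ahead of the robot, y to its left, z up, the work surface at z = 0. Lengths are in m, angles in degrees, forces in N, time in s.
With the tool pointing down it reaches from about 0.325 to 0.775 m from the base axis. Payload 9.3 kg.
Tool frame: the origin (TCP) lies on the centre line of the jaws, within the pads' length; the fingertips stand 22 mm ahead of it and the grasp point (between the pads) lies 3 mm ahead of it; z points along the fingers, y is the line along which they close (so a half turn about z gives the same grasp; the last joint's range is limited). The gripper opens to 85 mm and grips with 20 to 120 N. Pads are 22 mm wide; open, the fingers measure 114 mm over their backs; the gripper's body (76 mm by 85 mm) begins 54 mm behind the grasp point. The pads swing forward as they close: fully open they stand 13 mm farther back than shut.
Start: joints at [67.689, 14.817, 1.232, 76.415, 0, 81.257], TCP at [0.129, 0.535, 0.253] pointing down, gripper open.
Joint ranges: [-174.27, 174.27], [-52.1, 104.24], [-59.71, 78.15], [-110.17, 111.67], [-87.03, 83.33], [-180, 180]. Speed limits (degrees/s): [127.2, 127.2, 159.86, 180, 180, 180].

## Interface

Orientations are given as a 3x3 rotation matrix whose columns are the frame's x, y, z axes.
In Python, from rig import manip gives the robot as it stands.
- The arm moves only by the tool creep_tool, called after "Emit:" as name(argument=value, ...), one argument or row to a line, values as JSON. Schema: {"type":"object","properties":{"increments":{"type":"array","items":{"type":"array","items":{"type":"number"},"minItems":6,"maxItems":6},"minItems":1,"maxItems":12},"aperture":{"type":"number"},"only":{"type":"string"},"quiet":{"type":"boolean"},"lines":{"type":"string"}},"required":["increments"],"additionalProperties":false}. increments is a list of rows, 1 to 12 of them, each of 6 numbers: dx, dy, dz in m, then a rotation vector rx, ry, rz in degrees; each row shifts and turns the commanded pose from where the row before left it, along the tool's axes as they then stand; what a row does not reach is not made up. A row lasts 1/8 s, in which the tool goes at most 0.0625 m and 10.7 degrees, less where a joint would pass 70% of its speed; a pose out of reach is approached as far as the arm can. aperture is the finger opening in m, set as the call begins (left out keeps the last). The fingers move at their own pace and stop on an object; the grip force is fixed at half the most. Time passes only in rows, so rows that do not move let the fingers close. The tool returns the time, the measured TCP pose, the force, the opening and the grip force at its end. only (a regular expression) keeps the lines of the reply that match it, lines (a string "A,B") keeps lines A to B, and quiet returns only ok. Input that does not fit is refused with a message, and nothing moves.
- manip.sense(): the state, without advancing time (a new reading comes with each control period).
- manip.snapshot(name): name is "scene" or "top" or "wrist"; returns the picture (384x512x3 uint8, red, green, blue); there is no depth.
- manip.camera_info(name): a dict with "fx", "fy", "cx", "cy" (pixels), "dist" ([k1, k2, p1, p2, k3] as OpenCV has them; the pictures are not rectified), "position" and "attitude" of the camera in the world; the wrist camera has in their place "tool_from_camera" (4x4, takes a point from camera to tool coordinates, whose origin is the TCP and whose axes are the flange's). Camera axes: x right, y up, looking along -z (the intrinsics and any distortion apply to the point x, -y, -z); pixel columns grow to the right and rows downward; lengths in m; the calibration is good to about 2 mm. A picture is of the moment at which its call begins: read the wrist's pose just before it. camera_info takes no time and is no camera call.
- manip.close_job(): hands the job in; it is judged then, once.
The state is a dict: "time": time; "joints": joint angles; "qvel": joint speeds; "effort": joint torques, N m; "tool_pos": TCP position; "eef_rot": TCP orientation; "contact_force": force on the tool from outside, world axes, zero at the start; "wrist_torque": the same for the moment, N m; "width": finger opening in m; "gripper_force": force on a finger pad.
Only numpy, scipy, OpenCV 4.12 (cv2) and the standard library are available. Lean on these libraries where they do the work, as an engineer would, in place of code of your own. Each camera call takes 0.05 s, during which the arm holds its last target. There are 200 camera calls.

## Working session

There is one attempt and no reset: what is moved stays moved. The work goes in short steps, Python scripts to look and compute and a tool call to move; the robot and the scene stay as the last step left them, time stands still between calls to the robot, and variables do not carry over. Pictures are saved under pics/ and viewed, at most 10 in all, crops included, and the job is handed in when it is done.

```bash
ls; mkdir -p pics
```

Run:
```python
from rig import manip
import cv2,numpy as np
for n in ["scene","top"]:
    im=manip.snapshot(n); cv2.imwrite(f"pics/{n}0.png",im[:,:,::-1])
    print(n,manip.camera_info(n))
print(manip.camera_info("wrist"))
s=manip.sense();print(s)
```

```text
pics
rig.py
scene {'fx': 402.0479800831989, 'fy': 402.0479800831989, 'cx': 254.9620859506591, 'cy': 196.79319612708753, 'dist': array([0.00330998, 0.        , 0.        , 0.        , 0.        ]), 'position': array([ 0.01580207, -0.49900864,  0.54706474]), 'attitude': array([[ 0.84741326,  0.21061615, -0.48737214],
       [-0.53090248,  0.34612115, -0.77352615],
       [ 0.00577271,  0.9142434 ,  0.40512429]])}
top {'fx': 422.9793698729929, 'fy': 422.9793698729929, 'cx': 258.5556505446225, 'cy': 194.02041038436718, 'dist': array([-0.15190057,  0.        ,  0.        ,  0.        ,  0.        ]), 'position': array([0.43757871, 0.27665004, 1.1604901 ]), 'attitude': array([[ 0.00496809,  0.99673949, -0.08053386],
       [-0.99966783,  0.00291369, -0.02560724],
       [-0.0252891 ,  0.08063433,  0.99642289]])}
{'fx': 298.6869457957689, 'fy': 298.6869457957689, 'cx': 248.06796053257364, 'cy': 193.14512297197263, 'dist': array([0.0075831, 0.       , 0.       , 0.       , 0.       ]), 'tool_from_camera': array([[ 1.62088479e-03,  9.48956093e-01,  3.15404036e-01,
         8.05314329
[... 360 characters left out ...]
      7.89545606e-04, 8.12573741e+01]), 'qvel': array([-0.03324305,  0.07741683,  0.10386542,  0.03384662,  0.02104366,
        0.01965687]), 'effort': array([ 3.77168399e-03, -5.56696415e+01,  3.45067871e+01,  1.17191221e-02,
       -1.31086499e-04,  2.08274038e-07]), 'tool_pos': array([0.12893129, 0.53446133, 0.25270274]), 'eef_rot': array([[-9.72097819e-01,  2.34575390e-01, -4.66392028e-04],
       [ 2.34575772e-01,  9.72097216e-01, -1.10035800e-03],
       [ 1.95261485e-04, -1.17905988e-03, -9.99999286e-01]]), 'contact_force': array([-0.11023807,  0.51062358,  0.31123546]), 'wrist_torque': array([-0.01282035, -0.00738501, -0.00377641]), 'gripper_force': 0.0, 'width': 0.08560669756315162}
```

View pics/top0.png

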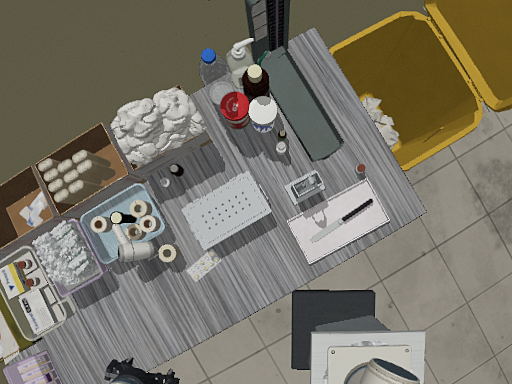

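View pics/scene0.png

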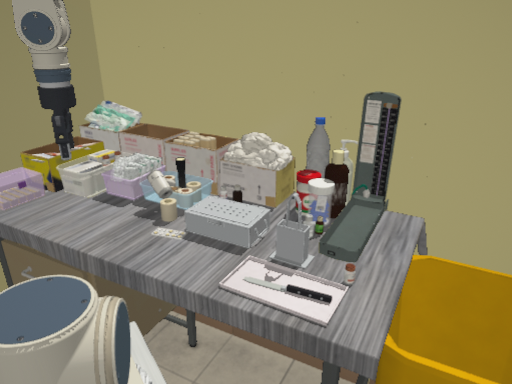

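The top view has the box at about (227,211), the tray at (338,221) with the spatula's blade pointing left (+y), the stand at (305,186), and the blister at (204,264). I'll zoom in for corners.

Create h.py:
```python
import numpy as np,cv2
from rig import manip
def ray(n,uv,pose=None):
    c=manip.camera_info(n)
    K=np.array([[c['fx'],0,c['cx']],[0,c['fy'],c['cy']],[0,0,1]])
    p=cv2.undistortPoints(np.array(uv,float).reshape(-1,1,2),K,c['dist']).reshape(-1,2)
    d=np.c_[p[:,0],-p[:,1],-np.ones(len(p))]
    if n=='wrist':
        s=pose or manip.sense(); T=c['tool_from_camera']
        R=s['eef_rot']@T[:3,:3]; o=s['tool_pos']+s['eef_rot']@T[:3,3]
    else: R,o=c['attitude'],c['position']
    return o,d@R.T
def plane(n,uv,z,pose=None):
    o,d=ray(n,uv,pose); return o+d*((z-o[2])/d[:,2])[:,None]
def tri(na,ua,nb,ub):
    oa,da=ray(na,[ua]);ob,db=ray(nb,[ub]);A=np.c_[da[0],-db[0]]
    t=np.linalg.lstsq(A,ob-oa,rcond=None)[0];p,q=oa+t[0]*da[0],ob+t[1]*db[0]
    return (p+q)/2,np.linalg.norm(p-q)
```

Run:
```python
import cv2
im=cv2.imread('pics/top0.png')[150:280,175:400]
cv2.imwrite('pics/c1.png',cv2.resize(im,None,fx=3.5,fy=3.5,interpolation=cv2.INTER_CUBIC))
im=cv2.imread('pics/scene0.png')[165:325,150:370]
cv2.imwrite('pics/c2.png',cv2.resize(im,None,fx=3.5,fy=3.5,interpolation=cv2.INTER_CUBIC))
```

```text
(no output)
```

View pics/c1.png

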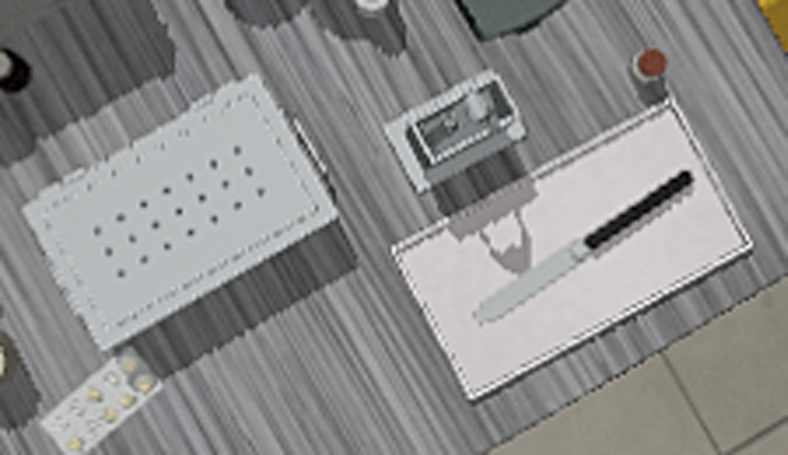

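View pics/c2.png

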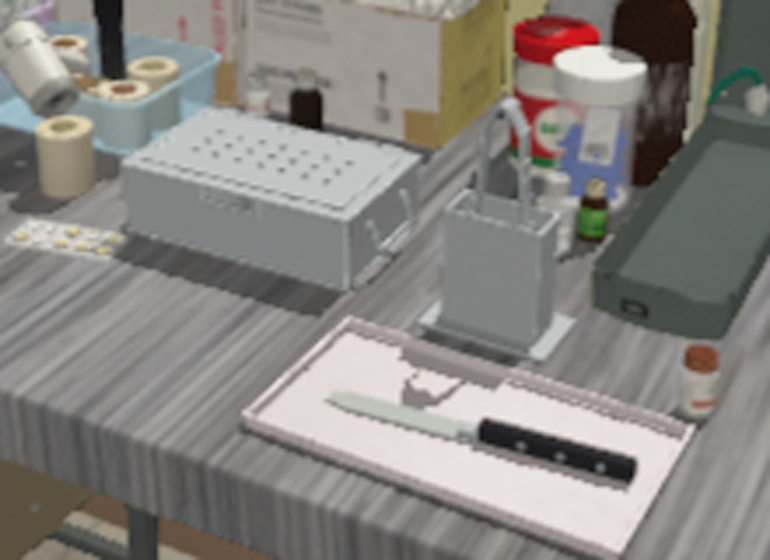

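Add to h.py:
```python
def c1(p): return np.array(p,float)/3.5+[175,150]-[.36,.36]
def c2(p): return np.array(p,float)/3.5+[150,165]-[.36,.36]
```

Run:
```python
from h import *
np.set_printoptions(precision=4,suppress=True)
def rep(n,P):
    P=P[:,:2];print(n,P.tolist() if 0 else P.round(4).tolist(),'c',P.mean(0))
    for i in range(len(P)):
        e=P[(i+1)%len(P)]-P[i];print('   len %.4f ang %.2f'%(np.linalg.norm(e),np.degrees(np.arctan2(e[1],e[0]))))
rep('lid',plane('top',c1([(22,208),(257,75),(338,215),(105,350)]),.062))
rep('tray',plane('top',c1([(672,98),(753,243),(470,400),(391,248)]),.009))
rep('foot',plane('top',c1([(387,125),(492,70),(525,133),(420,192)]),.004))
rep('standtop',plane('top',c1([(406,130),(495,80),(516,116),(427,167)]),.09))
rep('blade tip/neck',plane('top',c1([(475,318),(590,243)]),.004))
rep('handle',plane('top',c1([(588,243),(688,178)]),.016))
# colour mask for handle
im=cv2.imread('pics/top0.png');g=im.max(2);m=np.zeros_like(g);m[195:225,338:376]=(g[195:225,338:376]<70)*255
ys,xs=np.nonzero(m);P=plane('top',np.c_[xs,ys],.014)[:,:2];r=cv2.minAreaRect(P.astype(np.float32));print('handle rect',r, P.mean(0),len(P))
# scene cross-checks
rep('lid scene',plane('scene',c2([(122,170),(210,107),(422,160),(345,215)]),.062))
rep('tray scene',plane('scene',c2([(350,318),(693,430),(622,556),(243,420)]),.009))
rep('blade tip scene',plane('scene',c2([(330,400)]),.003))
print('tongs top scene',plane('scene',c2([(512,97)]),.176))
print('spat handle scene end',plane('scene',c2([(636,462)]),.014))
for nm,p in [('vial_e',(652,62)),('bl',(100,405))]: print(nm,plane('top',[c1(p)],.04 if nm=='vial_e' else .005))
```

```text
lid [[0.4861, 0.5085], [0.5866, 0.3327], [0.482, 0.2718], [0.3808, 0.4444]] c [0.4839 0.3894]
   len 0.2026 ang -60.25
   len 0.1210 ang -149.79
   len 0.2001 ang 120.38
   len 0.1233 ang 31.34
tray [[0.5767, 0.009], [0.4628, -0.0538], [0.3413, 0.169], [0.4587, 0.2303]] c [0.4599 0.0886]
   len 0.1301 ang -151.13
   len 0.2538 ang 118.60
   len 0.1324 ang 27.59
   len 0.2508 ang -61.93
foot [[0.5551, 0.2333], [0.5989, 0.1505], [0.5492, 0.1249], [0.5026, 0.2075]] c [0.5515 0.179 ]
   len 0.0936 ang -62.12
   len 0.0560 ang -152.77
   len 0.0948 ang 119.42
   len 0.0585 ang 26.14
standtop [[0.5428, 0.2227], [0.5796, 0.1577], [0.5533, 0.1426], [0.5159, 0.2075]] c [0.5479 0.1826]
   len 0.0747 ang -60.47
   len 0.0304 ang -150.14
   len 0.0749 ang 119.93
   len 0.0309 ang 29.46
blade tip/neck [[0.4045, 0.1647], [0.463, 0.0744]] c [0.4338 0.1195]
   len 0.1076 ang -57.07
   len 0.1076 ang 122.93
handle [[0.4627, 0.0781], [0.5133, -0.001]] c [0.488  0.0385]
   len 0.0938 ang -57.39
   len 0.0938 ang 122.61
handle rect ((0.4880543053150177, 0.03783091902732849), (0.00981313269585371, 0.09714113920927048), 33.26355743408203) [0.4874 0.0391] 132
lid scene [[0.377, 0.4334], [0.4894, 0.5078], [0.5862, 0.3267], [0.4865, 0.2795]] c [0.4848 0.3868]
   len 0.1347 ang 33.50
   len 0.2053 ang -61.87
   len 0.1103 ang -154.70
   len 0.1888 ang 125.43
tray scene [[0.4607, 0.2302], [0.5761, 0.0065], [0.4617, -0.0567], [0.3409, 0.1634]] c [0.4598 0.0859]
   len 0.2516 ang -62.71
   len 0.1307 ang -151.06
   len 0.2511 ang 118.77
   len 0.1372 ang 29.11
blade tip scene [[0.4028, 0.1603]] c [0.4028 0.1603]
   len 0.0000 ang 0.00
tongs top scene [[0.5577 0.1814 0.176 ]]
spat handle scene end [[ 0.5193 -0.0033  0.014 ]]
vial_e [[0.6007 0.0312 0.04  ]]
bl [[0.335  0.4567 0.005 ]]
```

Add to h.py:
```python
def go(pos,head):
    s=manip.sense();R=s['eef_rot'];h=np.radians(head)
    Rt=np.array([[np.cos(h),np.sin(h),0],[np.sin(h),-np.cos(h),0],[0,0,-1]])
    d=np.array(pos)-s['tool_pos']
    rv=cv2.Rodrigues(R.T@Rt)[0].ravel()
    print('t',round(s['time'],2),'d_tool_now',(R.T@d).round(4),'after rot',(Rt.T@d).round(4),'rot',np.degrees(rv).round(2))
```

```text
(no output)
```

Emit:
creep_tool(
  increments=[
    [0, 0, 0, 0, 0, -10.5],
    [0, 0, 0, 0, 0, -10.5],
    [0, 0, 0, 0, 0, -10.5],
    [0, 0, 0, 0, 0, -10.5],
    [0, 0, 0, 0, 0, -10.5],
    [0, 0, 0, 0, 0, -10.5],
    [0, 0, 0, 0, 0, -10.5],
    [0, 0, 0, 0, 0, -10.5],
    [0, 0, 0, 0, 0, -10.5],
    [0, 0, 0, 0, 0, -10.5],
    [0, 0, 0, 0, 0, -10.5],
    [0, 0, 0, 0, 0, -10.5],
  ],
  aperture=0.045,
)

```text
time: 1.6
tool_pos: [0.129, 0.5345, 0.2529]
eef_rot: [[0.387, -0.922, -0.0], [-0.922, -0.387, -0.001], [0.001, 0.001, -1.0]]
contact_force: [-0.1, -0.3, -0.3]
width: 0.0449
gripper_force: 0.0
```

```bash
python3 -c "
from h import *
go([.470,.066,.15],302.8)"
```

```text
t 1.6 d_tool_now [ 0.5639 -0.1331  0.1031] after rot [ 0.5785 -0.0329  0.1029] rot [  0.04  -0.03 -10.02]
```

Emit:
creep_tool(
  increments=[
    [0, 0, 0, 0, 0, -10],
    [0.058, -0.0033, 0, 0, 0, 0],
    [0.058, -0.0033, 0, 0, 0, 0],
    [0.058, -0.0033, 0, 0, 0, 0],
    [0.058, -0.0033, 0, 0, 0, 0],
    [0.058, -0.0033, 0, 0, 0, 0],
    [0.058, -0.0033, 0, 0, 0, 0],
    [0.058, -0.0033, 0.02, 0, 0, 0],
    [0.058, -0.0033, 0.02, 0, 0, 0],
    [0.058, -0.0033, 0.03, 0, 0, 0],
    [0.057, -0.0033, 0.033, 0, 0, 0],
    [0, 0, 0, 0, 0, 0],
  ],
)

```text
time: 3.1
tool_pos: [0.4646, 0.0654, 0.1508]
eef_rot: [[0.532, -0.846, -0.004], [-0.846, -0.532, -0.0], [-0.002, 0.004, -1.0]]
contact_force: [-0.4, 0.3, 0.5]
width: 0.0448
gripper_force: 0.0
```

Run:
```python
from h import *
go([.470,.066,.15],302.8)
s=manip.sense();im=manip.snapshot('wrist');cv2.imwrite('pics/w1.png',im[:,:,::-1])
g=im.max(2);m=(g<60).astype(np.uint8)
n,l,st,c=cv2.connectedComponentsWithStats(m)
for i in range(1,n):
    if st[i,4]>300: print(st[i],c[i])
```

```text
t 3.1 d_tool_now [ 0.0024 -0.0049  0.0007] after rot [ 0.0024 -0.0048  0.0008] rot [ 0.21  0.12 -0.63]
[   0   63   56  132 3785] [ 32.01928666 132.13712021]
[ 235   87   16  114 1415] [242.60353357 142.19929329]
[  314   106   198   147 10039] [409.45014444 176.27741807]
[    0   204   501   180 34866] [238.41831584 334.13027018]
[ 431  236   81   95 2204] [475.17059891 286.64246824]
[ 40 255  39  61 836] [ 60.66985646 287.71052632]
```

View pics/w1.png

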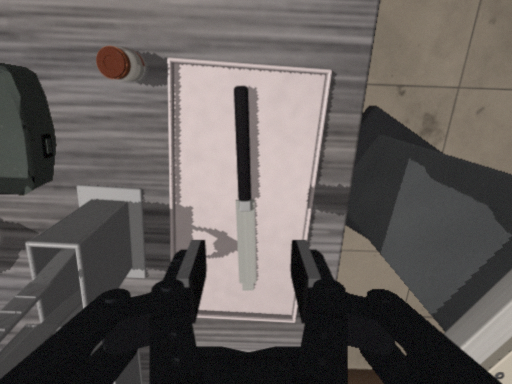

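The wrist view shows the handle at rows 87–200 near column 242, the blade tip near (249,290), and the tray around them.

Run:
```python
from h import *
im=cv2.imread('pics/w1.png');m=(im.max(2)<60).astype(np.uint8)
n,l,st,c=cv2.connectedComponentsWithStats(m)
ys,xs=np.nonzero(l==[i for i in range(1,n) if st[i,0]==235][0])
P=plane('wrist',np.c_[xs,ys],.013)[:,:2]
a=cv2.fitLine(P.astype(np.float32),cv2.DIST_L2,0,.01,.01).ravel();t=(P-a[2:])@a[:2]
print('axis',np.degrees(np.arctan2(a[1],a[0])),'ends',a[2:]+a[:2]*t.min(),a[2:]+a[:2]*t.max(),t.max()-t.min())
T=plane('wrist',[(249,290)],.0044)[0];print('tip',T)
u=np.array([np.cos(np.radians(122.8)),np.sin(np.radians(122.8))])
```

```text
axis -55.919407 ends [0.46027472 0.07865602] [ 0.51544024 -0.0028826 ] 0.09844684798033133
tip [0.4008532  0.16480162 0.0044    ]
```

```bash
python3 -c "
from h import *
go([.4694,.0657,.0265],304.25)"
```

```text
t 3.15 d_tool_now [ 0.0041 -0.0043  0.1254] after rot [ 0.004  -0.0038  0.1255] rot [ 0.15  0.11 -2.  ]
```

Emit:
creep_tool(
  increments=[
    [0.004, -0.004, 0.02, 0, 0, -2],
    [0, 0, 0.04, 0, 0, 0],
    [0, 0, 0.025, 0, 0, 0],
    [0, 0, 0, 0, 0, 0],
    [0, 0, 0, 0, 0, 0],
  ],
)

```text
time: 3.78
tool_pos: [0.4701, 0.0676, 0.0697]
eef_rot: [[0.566, -0.824, 0.002], [-0.824, -0.566, 0.0], [0.001, -0.001, -1.0]]
contact_force: [0.7, 0.6, 0.7]
width: 0.045
gripper_force: 0.0
```

```bash
python3 -c "
from h import *
go([.4694,.0657,.0265],304.25)"
```

```text
t 3.77 d_tool_now [0.0011 0.0017 0.0432] after rot [0.0011 0.0016 0.0432] rot [-0.07 -0.05  0.24]
```

Emit:
creep_tool(
  increments=[
    [0.001, 0.002, 0.02, 0, 0, 0],
    [0, 0, 0.018, 0, 0, 0],
    [0, 0, 0.005, 0, 0, 0],
    [0, 0, 0, 0, 0, 0],
  ],
)

```text
time: 4.28
tool_pos: [0.469, 0.0651, 0.0261]
eef_rot: [[0.566, -0.825, 0.001], [-0.825, -0.566, -0.0], [0.001, -0.001, -1.0]]
contact_force: [-0.5, 0.0, 0.9]
width: 0.0452
gripper_force: 0.0
```

```bash
python3 -c "
from h import *
go([.4694,.0657,.0265],304.25)"
```

```text
t 4.28 d_tool_now [-0.0003 -0.0006 -0.0004] after rot [-0.0003 -0.0006 -0.0004] rot [-0.05 -0.03  0.19]
```

Now close on the handle and lift.

Emit:
creep_tool(
  increments=[
    [0, 0, 0, 0, 0, 0],
    [0, 0, 0, 0, 0, 0],
    [0, 0, 0, 0, 0, 0],
    [0, 0, 0, 0, 0, 0],
    [0, 0, 0, 0, 0, 0],
  ],
  aperture=0.005,
)

```text
time: 4.9
tool_pos: [0.4691, 0.065, 0.0262]
eef_rot: [[0.565, -0.825, 0.002], [-0.825, -0.565, 0.0], [0.001, -0.001, -1.0]]
contact_force: [-0.5, 0.3, 6.9]
width: 0.0106
gripper_force: 59.3
```

Emit:
creep_tool(
  increments=[
    [0, 0, -0.01, 0, 0, 0],
    [0, 0, -0.03, 0, 0, 0],
    [0, 0, -0.04, 0, 0, 0],
    [0, 0, -0.03, 0, 0, 0],
    [0, 0, 0, 0, 0, 0],
    [0, 0, 0, 0, 0, 0],
  ],
)

```text
time: 5.65
tool_pos: [0.4682, 0.065, 0.135]
eef_rot: [[0.565, -0.825, -0.0], [-0.825, -0.565, 0.0], [-0.0, 0.0, -1.0]]
contact_force: [-0.8, -0.5, -1.5]
width: 0.0102
gripper_force: 58.7
```

Run:
```python
from h import *
go([.4694,.0657,.0265],304.25)
im=manip.snapshot('wrist');cv2.imwrite('pics/w2.png',im[:,:,::-1])
```

```text
t 5.65 d_tool_now [ 1.000e-04 -1.400e-03  1.085e-01] after rot [ 1.000e-04 -1.400e-03  1.085e-01] rot [0.02 0.01 0.18]
```

View pics/w2.png

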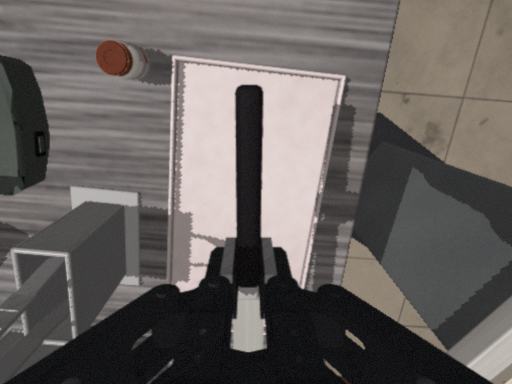

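Add to h.py:
```python
BX=np.array([.864,.503]);BC=np.array([.484,.388]);NOTCH=BC-.06*BX
```

```text
(no output)
```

Emit:
creep_tool(
  increments=[
    [-0.05, 0, 0, 0, 0, 0],
    [-0.055, 0, 0, 0, 0, 0],
    [-0.055, 0, 0, 0, 0, 0],
    [-0.055, 0, 0, 0, 0, 3],
    [-0.05, 0, 0, 0, 0, 10],
    [0, 0, 0, 0, 0, 10.4],
    [0, 0, 0, 0, 0, 10.4],
    [0, 0, 0, 0, 0, 10.4],
    [0, 0, 0, 0, 0, 10.4],
    [0, 0, 0, 0, 0, 10.4],
    [0, 0, 0, 0, 0, 10.4],
    [0, 0, 0, 0, 0, 10.4],
  ],
)

```text
time: 7.2
tool_pos: [0.3223, 0.2819, 0.1342]
eef_rot: [[-0.778, -0.628, -0.002], [-0.628, 0.778, -0.001], [0.002, 0.0, -1.0]]
contact_force: [-0.5, 0.5, -0.7]
width: 0.0098
gripper_force: 58.7
```

```bash
python3 -c "
from h import *
go([*(NOTCH-.155*BX),.110],210.2)"
```

```text
t 7.2 d_tool_now [0.0199 0.0135 0.0243] after rot [0.0218 0.0103 0.0242] rot [ 0.01 -0.14  8.73]
```

Emit:
creep_tool(
  increments=[
    [0, 0, 0, 0, 0, 8.7],
    [0.022, 0.01, 0.024, 0, 0, 0],
    [0, 0, 0, 0, 0, 0],
    [0, 0, 0, 0, 0, 0],
  ],
)

```text
time: 7.7
tool_pos: [0.2992, 0.2798, 0.1113]
eef_rot: [[-0.861, -0.509, -0.0], [-0.509, 0.861, -0.0], [0.0, -0.0, -1.0]]
contact_force: [1.0, 1.1, -0.4]
width: 0.0104
gripper_force: 58.7
```

Run:
```python
from h import *
go([*(NOTCH-.155*BX),.076],210.2)
s=manip.sense();print(s['tool_pos'],s['eef_rot'].round(3))
a=manip.snapshot('top')[:,:,::-1];b=manip.snapshot('scene')[:,:,::-1]
cv2.imwrite('pics/top1.png',a);cv2.imwrite('pics/scene1.png',b)
A=cv2.resize(a[160:290,185:315],None,fx=3,fy=3,interpolation=cv2.INTER_CUBIC)
B=cv2.resize(b[170:300,150:280],None,fx=3,fy=3,interpolation=cv2.INTER_CUBIC)
cv2.imwrite('pics/c3.png',np.hstack([A,B]))
```

```text
t 7.7 d_tool_now [0.0008 0.0005 0.0353] after rot [0.0008 0.0005 0.0353] rot [-0.01 -0.01  0.4 ]
[0.29918161 0.27984474 0.11133569] [[-0.861 -0.509 -0.   ]
 [-0.509  0.861 -0.   ]
 [ 0.    -0.    -1.   ]]
```

View pics/c3.png

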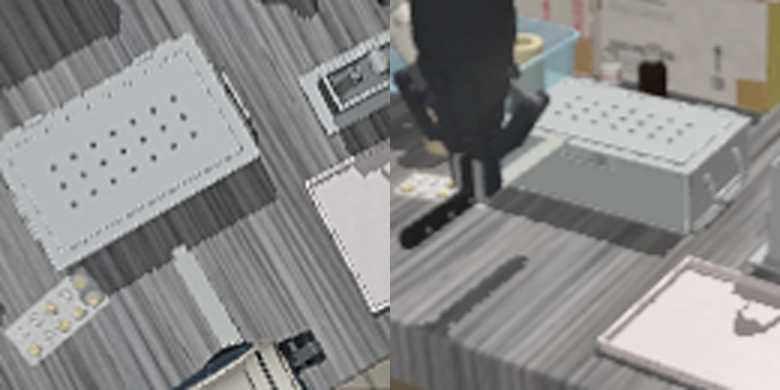

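The top crop has the blade tip at (180,250) and the front lid edge behind it. In the scene crop the tip is near (565,138).

Run:
```python
from h import *
f=lambda p,o:np.array(p)/3-.33+o
ta=f((180,249),[185,160]);sb=f((565-390,138),[150,170])
p,e=tri('top',ta,'scene',sb);print('tip tri',p,e,'top plane',plane('top',[ta],.0883))
s=manip.sense();print('expected',s['tool_pos']+s['eef_rot']@[-.12,0,.023])
print('tip box xy', BX@(plane('top',[ta],.0883)[0,:2]-BC), np.array([-BX[1],BX[0]])@(plane('top',[ta],.0883)[0,:2]-BC))
# notch in scene: front-wall plane
o,d=ray('scene',c2([(200,192),(255,208),(228,205)]));n=np.r_[BX,0]
q=o+d*(((np.r_[NOTCH,0]-o)@n)/(d@n))[:,None];print('notch pts',q,'box y',(q[:,:2]-BC)@[-BX[1],BX[0]])
```

```text
tip tri [0.40159792 0.33826089 0.08877113] 0.001868002215672876 top plane [[0.40074472 0.33870595 0.0883    ]]
expected [0.40296971 0.34104327 0.08881486]
tip box xy -0.09672747335258536 -0.0007126552248004764
notch pts [[0.4184504  0.38136889 0.05449916]
 [0.44330751 0.338672   0.05305277]
 [0.43113641 0.35957822 0.04956874]] box y [ 0.02724217 -0.02215107  0.00203397]
```

Emit:
creep_tool(
  increments=[
    [0, 0, 0.018, 0, 0, 0.4],
    [0, 0, 0.0175, 0, 0, 0],
    [0, 0, 0, 0, 0, 0],
    [-0.015, 0, 0, 0, 0, 0],
    [-0.015, 0, 0, 0, 0, 0],
    [-0.015, 0, 0, 0, 0, 0],
    [-0.015, 0, 0, 0, 0, 0],
    [0, 0, 0, 0, 0, 0],
    [0, 0, 0, 0, 0, 0],
  ],
)

```text
time: 8.93
tool_pos: [0.3502, 0.3096, 0.0756]
eef_rot: [[-0.864, -0.503, -0.001], [-0.503, 0.864, -0.001], [0.001, 0.0, -1.0]]
contact_force: [0.2, 0.2, -0.4]
width: 0.0106
gripper_force: 58.7
```

```bash
python3 -c "
from h import *
go([*(NOTCH-.095*BX),.076],210.2)"
```

```text
t 8.93 d_tool_now [-0.0001  0.0004 -0.0004] after rot [-0.0001  0.0004 -0.0004] rot [ 0.   -0.06 -0.02]
```

Emit:
creep_tool(
  increments=[
    [0, 0, -0.006, 0, 0, 0],
    [0, 0, -0.005, 0, 0, 0],
    [-0.001, 0, -0.01, 0, 0, 0],
    [-0.002, 0, -0.01, 0, 0, 0],
    [-0.004, 0, -0.01, 0, 0, 0],
    [-0.006, 0, -0.013, 0, 0, 0],
    [0, 0, 0, 0, 0, 0],
  ],
)

```text
time: 9.8
tool_pos: [0.3632, 0.3171, 0.1311]
eef_rot: [[-0.865, -0.503, 0.003], [-0.503, 0.865, 0.002], [-0.003, 0.0, -1.0]]
contact_force: [-0.7, 1.3, -0.9]
width: 0.0101
gripper_force: 58.7
```

Run:
```python
from h import *
s=manip.sense();print(s['wrist_torque'])
b=manip.snapshot('scene')[:,:,::-1]
w=manip.snapshot('wrist')[:,:,::-1]
B=cv2.resize(b[150:290,150:290],(400,400),interpolation=cv2.INTER_CUBIC)
cv2.imwrite('pics/c4.png',np.hstack([B,cv2.resize(w,(400,300))[:,:].copy() if 0 else cv2.copyMakeBorder(cv2.resize(w,(400,300)),0,100,0,0,cv2.BORDER_CONSTANT)]))
```

```text
[-0.03579506  0.03468218  0.0350595 ]
```

View pics/c4.png

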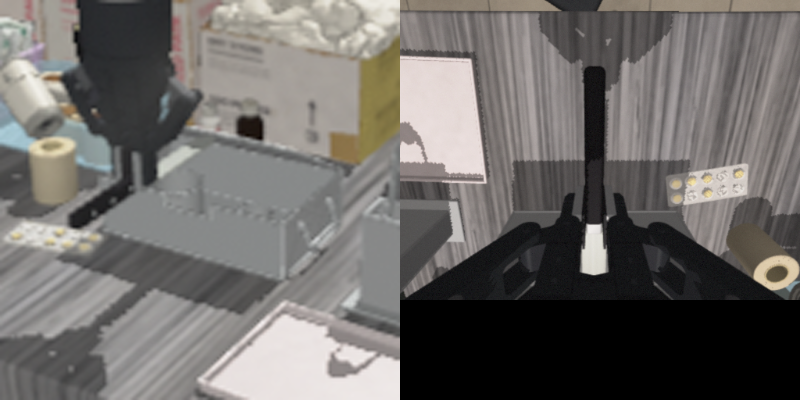

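Add to h.py:
```python
def proj(n,P):
    c=manip.camera_info(n);q=(np.atleast_2d(P)-c['position'])@c['attitude']
    K=np.array([[c['fx'],0,c['cx']],[0,c['fy'],c['cy']],[0,0,1]])
    q=q*[1,-1,-1];return cv2.projectPoints(q,np.zeros(3),np.zeros(3),K,c['dist'])[0].reshape(-1,2)
BY=np.array([-BX[1],BX[0]])
def box(x,y,z): return np.r_[BC+x*BX+y*BY,z]
def lidpt(th,r,y,up=0): 
    return box(.06-r*np.cos(th)+up*np.sin(th),y,.06+r*np.sin(th)+up*np.cos(th))
```

Run:
```python
from h import *
for th in (0,.25,.5,.6):
    print(th,((proj('scene',[lidpt(th,.122,.102,.002),lidpt(th,.122,-.102,.002),lidpt(th,-.002,-.102,.002),lidpt(th,-.002,.102,.002)])-150)*2.857).round().tolist())
s=manip.sense();t=s['tool_pos']+s['eef_rot']@[-.12,0,.023]
print('tip',((proj('scene',t)-150)*2.857).round(),'box',BX@(t[:2]-BC)-.06,t[2]-.06)
```

```text
0 [[96.0, 176.0], [282.0, 224.0], [343.0, 170.0], [168.0, 130.0]]
0.25 [[96.0, 145.0], [285.0, 191.0], [343.0, 170.0], [168.0, 130.0]]
0.5 [[102.0, 114.0], [291.0, 157.0], [343.0, 171.0], [168.0, 131.0]]
0.6 [[105.0, 102.0], [295.0, 144.0], [343.0, 171.0], [168.0, 131.0]]
tip [[208. 138.]] box -0.0809456033890996 0.04720899416734936
```

Run:
```python
from h import *
a=cv2.imread('pics/scene0.png').astype(int);b=manip.snapshot('scene')[:,:,::-1].astype(int)
# holes visible? sample closed-lid columns y=-.05,-.08 along r, print grey before/after
for y in (-.04,-.07,-.09):
    uv=proj('scene',[lidpt(0,r,y,.002) for r in np.arange(.0,.13,.008)]).round().astype(int)
    print(y,[a[v,u].mean().astype(int) for u,v in uv],'\n   ',[b[v,u].mean().astype(int) for u,v in uv])
    uv=proj('scene',[lidpt(.5,r,y,.002) for r in np.arange(.0,.13,.008)]).round().astype(int)
    print('   open.5 ',[b[v,u].mean().astype(int) for u,v in uv],[a[v,u].mean().astype(int) for u,v in uv])
```

```text
-0.04 [np.int64(176), np.int64(195), np.int64(195), np.int64(196), np.int64(196), np.int64(188), np.int64(196), np.int64(182), np.int64(195), np.int64(154), np.int64(185), np.int64(196), np.int64(195), np.int64(154), np.int64(182), np.int64(136), np.int64(127)] 
    [np.int64(100), np.int64(130), np.int64(137), np.int64(136), np.int64(137), np.int64(137), np.int64(136), np.int64(137), np.int64(136), np.int64(136), np.int64(137), np.int64(136), np.int64(151), np.int64(131), np.int64(130), np.int64(128), np.int64(132)]
   open.5  [np.int64(100), np.int64(110), np.int64(131), np.int64(91), np.int64(91), np.int64(118), np.int64(96), np.int64(98), np.int64(114), np.int64(92), np.int64(93), np.int64(104), np.int64(98), np.int64(92), np.int64(101), np.int64(98), np.int64(98)] [np.int64(176), np.int64(182), np.int64(196), np.int64(188), np.int64(177), np.int64(188), np.int64(161), np.int64(172), np.int64(180), np.int64(150), np.int64(171), np.int64(177), np.int64(131), np.int64(153), np.int64(179), np.int64(148), np.int64(174)]
-0.07 [np.int64(191), np.int64(195), np.int64(195), np.int64(196
[... 1311 characters left out ...]
37), np.int64(136), np.int64(136), np.int64(136), np.int64(137), np.int64(137), np.int64(136), np.int64(137), np.int64(144), np.int64(136), np.int64(130), np.int64(142), np.int64(137)]
   open.5  [np.int64(119), np.int64(125), np.int64(108), np.int64(107), np.int64(114), np.int64(97), np.int64(99), np.int64(115), np.int64(97), np.int64(102), np.int64(110), np.int64(119), np.int64(98), np.int64(97), np.int64(110), np.int64(97), np.int64(91)] [np.int64(188), np.int64(188), np.int64(183), np.int64(183), np.int64(184), np.int64(191), np.int64(185), np.int64(174), np.int64(152), np.int64(177), np.int64(190), np.int64(189), np.int64(172), np.int64(175), np.int64(182), np.int64(175), np.int64(188)]
```

Run:
```python
from h import *
b=manip.snapshot('top').mean(2)
for r in range(160,262,3): print(r,''.join(' .:-=+*#%@'[min(9,int(b[r,c]/25.6))] for c in range(170,300,1)))
```

```text
160 :-------------------:-----:::-------:::--------:-:---=++=====++++=-=++++++=-==++++++==++++==++++==+*+=:::-:--::--------::==++===+=
163 --:::::--------------::-----::-------:::---------:---::=++==-=+++++--+++++++--==++++++==+++==+++++==++*+==+++++=-=------.-===+====
166 -+++++=:   :-----------:-----:::-------:::---:----::-::=++=+==-+++++=-=+++++++--==+++=+===++===++++==++*+==+++++==++-+-**+--==++==
169 -+=+=++-.    .-----------:-----::--------:::--------:-:+==+=++===++=++=-=++++++=-===+++=+==++====++*+=+++*+==+++++==+=+++++=-===++
172 :   ..       .:------------------::--------:::::-=+:-==+=+====+====++==+=-#*###*+======++++==++===+++*+=+++++==++++===+++++++=--==
175 :::::.     .::--------------::-----::---:::=-==++==++=+==+=+====+==+*####**##*###++=====++=+===++==+++++==*+++==+++++==+++++++==-=
178 ---::--::::---:::------:------:---=-:--++==+++===+===+====++-=#*#*#****###**#**#*#*=======++=+===++==+==++=+++*+==++++===+++++++**
181 :---:::--:::----:::------:------:=+**+==+++=++++===+==++===****#****#*********######**-=====+=++===++=+++-=+++++++=++=++-=#*##*#*#
184 :-----:::-::::--
[... 2789 characters left out ...]
**+=+++=++==++==+=====-=%
247 ####:--:-=++++++++++++++=+++++=++=:--===-:::-------=-::-:---------++******=*#####.*#####***.:=-:=....:=-:=**++++++=++==+=-========
250 +####=::::=+=++=++++++++++=++++=+++=----=++=-:---:-----::-::=++********####++####%=.+#####-%= ..:------=-:.=**+++++==++=++=-=+====
253 :*####-::::-+++++++++++++++=+++++=++##+*****+==----::---++********###########=######=:%###%*+#-:.---:. ... ==+***++++==+==++===+=-
256 *####+:::---:-+=++++++++++++===+*###**#*+++====+=--++********#################+=#%##%#.*%###%*##:. ::+++=+==+==+**+++++=+*==++====
259 ###+::---------++=++++++==+++*#######**##++***++*********######################**+####%+:*%##%#=%=..=+++++=+==+==***++++==++==++==
```

Run:
```python
from h import *
for th in (0,.2,.3,.4,.5,.6):
    print(th,proj('top',[lidpt(th,.122,.102),lidpt(th,.122,0),lidpt(th,.122,-.102)]).round(0).tolist())
```

```text
0 [[205.0, 250.0], [238.0, 231.0], [272.0, 211.0]]
0.2 [[203.0, 250.0], [237.0, 230.0], [272.0, 210.0]]
0.3 [[201.0, 249.0], [236.0, 229.0], [271.0, 209.0]]
0.4 [[200.0, 248.0], [235.0, 228.0], [271.0, 207.0]]
0.5 [[198.0, 246.0], [234.0, 226.0], [270.0, 205.0]]
0.6 [[196.0, 244.0], [232.0, 223.0], [268.0, 203.0]]
```

Emit:
creep_tool(
  increments=[
    [-0.006, 0, -0.01, 0, 0, 0],
    [-0.006, 0, -0.008, 0, 0, 0],
    [-0.01, 0, -0.008, 0, 0, 0],
    [-0.01, 0, -0.007, 0, 0, 0],
    [-0.012, 0, -0.005, 0, 0, 0],
    [-0.012, 0, -0.004, 0, 0, 0],
    [-0.013, 0, -0.002, 0, 0, 0],
    [-0.013, 0, -0.001, 0, 0, 0],
    [-0.009, 0, 0, 0, 0, 0],
    [0, 0, 0, 0, 0, 0],
    [0, 0, 0, 0, 0, 0],
  ],
)

```text
time: 11.38
tool_pos: [0.4405, 0.3621, 0.1747]
eef_rot: [[-0.864, -0.503, -0.0], [-0.503, 0.864, -0.0], [0.0, -0.0, -1.0]]
contact_force: [-0.4, 0.7, -0.9]
width: 0.0103
gripper_force: 58.8
```

Run:
```python
from h import *
s=manip.sense();t=s['tool_pos']+s['eef_rot']@[-.12,0,.023]
print('tip rel hinge',BX@(t[:2]-BC)-.06,t[2]-.06)
b=manip.snapshot('top').mean(2)
for r in range(150,255,3): print(r,''.join(' .:-=+*#%@'[min(9,int(b[r,c]/25.6))] for c in range(170,300,1)))
for th in (1.2,1.4,1.6,1.7): print(th,proj('top',[lidpt(th,.122,.102),lidpt(th,.122,0),lidpt(th,.122,-.102)]).round(0).tolist())
```

```text
tip rel hinge 0.009306446855472952 0.09166150522853012
150 ---------------------::-------:::--------:------========++==--+++++++:.:---------:--:::----::----::-----::=###***##*::-+==+===+=+=
153 ----------------------:::-------::---------:-----:+====-=++===-=++++++--::---------:--::---*+=:----::-----:-=-==---::::++===+===++
156 -----------------:------::-------::::--------:-:---=====--=+===--+*+++++=---------:-:==--=++++==----::-----::-::----::::-+===++===
159 -::---------------::------::-------:::--------::-::--++======+++=--++++**=--==++++++=+=++==+++++==*+-:::-:---::-:-----:::==+===+==
162 -----:--------------::-----:::-------:::-----:--:--::::+++=--=+=+=+-+-::::-=--==+++++===+++==++++==++*+===+++++-::------.====+====
165 :-=++=-  .:-----------::-----::-------:::---------:-:::++=+==+=*-::::-::--:-+=-==++++++===++===++++==++*+==++++====-:=:=+=--==+===
168 -+====+=.    :----------::----:::---:---:
[... 3381 characters left out ...]
#############********+*#####*-:###**#*:--=+++==++====++==+*+=+++==++=++========-=**
246 ##+:-:=######-+%#####+::=******####################################*****#####*.:#*****+::-+=++==++=+==+==+**+=+++==+==++========-=
249 #####=::+####%*-*#####*=::=#############################################+*******.+******+-:=+=++==++=+==+==+**+++++-++==++========
252 -*###*-::=#%####-+%#####+*###*#############################################******++**+++**=:-==+++=+++=+-=+==***++++==++==+=-=====
1.2 [[181.0, 224.0], [218.0, 202.0], [256.0, 181.0]]
1.4 [[176.0, 215.0], [213.0, 193.0], [251.0, 172.0]]
1.6 [[171.0, 206.0], [208.0, 184.0], [246.0, 163.0]]
1.7 [[168.0, 202.0], [206.0, 180.0], [243.0, 158.0]]
```

Emit:
creep_tool(
  increments=[
    [0.04, 0, 0, 0, 0, 0],
    [0.06, 0, 0, 0, 0, 0],
    [0.06, 0, 0, 0, 0, 0],
    [0, 0, 0, 0, 0, -10.4],
    [0, 0, 0, 0, 0, -10.4],
    [0, 0, 0, 0, 0, -10.4],
    [0, 0, 0, 0, 0, -10.4],
    [0, 0, 0, 0, 0, -10.4],
    [0, 0, 0, 0, 0, -10.4],
    [0, 0, 0, 0, 0, -10.4],
    [0, 0, 0, 0, 0, -10.4],
    [0, 0, 0, 0, 0, -10.4],
  ],
)

```text
time: 12.92
tool_pos: [0.302, 0.2816, 0.1751]
eef_rot: [[0.561, -0.828, 0.001], [-0.828, -0.561, 0.0], [0.0, -0.001, -1.0]]
contact_force: [-0.1, -0.2, -0.9]
width: 0.0102
gripper_force: 58.8
```

```bash
python3 -c "
from h import *
go([.469,.065,.0275],304.4)"
```

```text
t 12.93 d_tool_now [ 0.273  -0.0166  0.1476] after rot [ 0.2731 -0.0154  0.1476] rot [-0.04 -0.   -0.27]
```

Emit:
creep_tool(
  increments=[
    [0.055, -0.003, 0, 0, 0, 0],
    [0.055, -0.003, 0, 0, 0, 0],
    [0.055, -0.003, 0.02, 0, 0, 0],
    [0.055, -0.003, 0.02, 0, 0, 0],
    [0.053, -0.0035, 0.03, 0, 0, -0.3],
    [0, 0, 0.03, 0, 0, 0],
    [0, 0, 0.02, 0, 0, 0],
    [0, 0, 0, 0, 0, 0],
    [0, 0, 0, 0, 0, 0],
  ],
)

```text
time: 14.05
tool_pos: [0.4672, 0.0635, 0.0557]
eef_rot: [[0.561, -0.828, 0.001], [-0.828, -0.561, -0.0], [0.001, -0.001, -1.0]]
contact_force: [-0.4, 1.2, -1.3]
width: 0.01
gripper_force: 58.7
```

```bash
python3 -c "
from h import *
go([.469,.065,.0275],304.4)"
```

```text
t 14.05 d_tool_now [-0.0002 -0.0023  0.0282] after rot [-0.0002 -0.0023  0.0282] rot [-0.05 -0.04 -0.31]
```

Emit:
creep_tool(
  increments=[
    [0, -0.002, 0.015, 0, 0, 0],
    [0, 0, 0.009, 0, 0, 0],
    [0, 0, 0.0035, 0, 0, 0],
    [0, 0, 0, 0, 0, 0],
  ],
)

```text
time: 14.55
tool_pos: [0.4686, 0.0646, 0.0275]
eef_rot: [[0.56, -0.828, 0.0], [-0.828, -0.56, -0.0], [0.0, -0.0, -1.0]]
contact_force: [-0.5, -0.1, -0.9]
width: 0.0102
gripper_force: 58.7
```

Emit:
creep_tool(
  increments=[
    [0, 0, 0, 0, 0, 0],
    [0, 0, 0, 0, 0, 0],
    [0, 0, 0, 0, 0, 0],
    [0, 0, 0, 0, 0, 0],
  ],
  aperture=0.045,
)

```text
time: 15.05
tool_pos: [0.4686, 0.0645, 0.0274]
eef_rot: [[0.56, -0.828, 0.0], [-0.828, -0.56, -0.0], [0.0, -0.0, -1.0]]
contact_force: [0.6, 0.4, 0.4]
width: 0.0449
gripper_force: 0.0
```

Emit:
creep_tool(
  increments=[
    [0, 0, -0.02, 0, 0, 0],
    [0, 0, -0.055, 0, 0, 0],
    [0, 0, -0.06, 0, 0, 0],
    [0, 0, -0.06, 0, 0, 10.4],
    [0, 0, -0.06, 0, 0, 10.4],
    [0, 0, -0.02, 0, 0, 10.4],
    [0, 0, 0, 0, 0, 10.4],
    [0, 0, 0, 0, 0, 10.4],
    [0, 0, 0, 0, 0, 10.4],
    [0, 0, 0, 0, 0, 10.4],
    [0, 0, 0, 0, 0, 10.4],
    [0, 0, 0, 0, 0, 10.4],
  ],
  aperture=0.07,
)

```text
time: 16.55
tool_pos: [0.4684, 0.0645, 0.3023]
eef_rot: [[-0.865, -0.502, -0.0], [-0.502, 0.865, 0.0], [0.0, 0.0, -1.0]]
contact_force: [-0.6, 0.4, 0.2]
width: 0.0701
gripper_force: 0.0
```

```bash
python3 -c "
from h import *
go([.549,.181,.30],210.0)"
```

```text
t 16.55 d_tool_now [-0.1281  0.0603  0.0023] after rot [-0.128   0.0606  0.0023] rot [ 0.01 -0.01  0.13]
```

Emit:
creep_tool(
  increments=[
    [-0.045, 0.02, 0, 0, 0, 0],
    [-0.045, 0.02, 0, 0, 0, 0],
    [-0.038, 0.02, 0, 0, 0, 0],
    [0, 0, 0, 0, 0, 0],
    [0, 0, 0, 0, 0, 0],
  ],
)

```text
time: 17.18
tool_pos: [0.5481, 0.181, 0.302]
eef_rot: [[-0.862, -0.508, -0.001], [-0.508, 0.862, -0.0], [0.001, 0.0, -1.0]]
contact_force: [0.0, -0.1, -0.4]
width: 0.07
gripper_force: 0.0
```

Run:
```python
from h import *
go([.549,.181,.30],210.0)
s=manip.sense();np.savez('s3',**{k:s[k] for k in('tool_pos','eef_rot')})
w=manip.snapshot('wrist')[:,:,::-1];t=manip.snapshot('top')[:,:,::-1];c=manip.snapshot('scene')[:,:,::-1]
for n,i in zip('wts',(w,t,c)): cv2.imwrite(f'pics/3{n}.png',i)
r=lambda i,a,b:cv2.resize(i,(a,b),interpolation=cv2.INTER_CUBIC)
A=r(w[:,60:444],400,400)               # wrist
B=r(t[160:260,170:270],400,400)       # box, top, x4
C=r(c[150:250,170:370],400,200)     # scene x2
D=r(t[160:260,230:430],400,200)
cv2.imwrite('pics/c5.png',np.vstack([np.hstack([A,B]),np.hstack([C,D])]))
```

```text
t 17.18 d_tool_now [-0.0008 -0.0005  0.002 ] after rot [-0.0008 -0.0005  0.002 ] rot [ 0.01 -0.06  0.51]
```

View pics/c5.png

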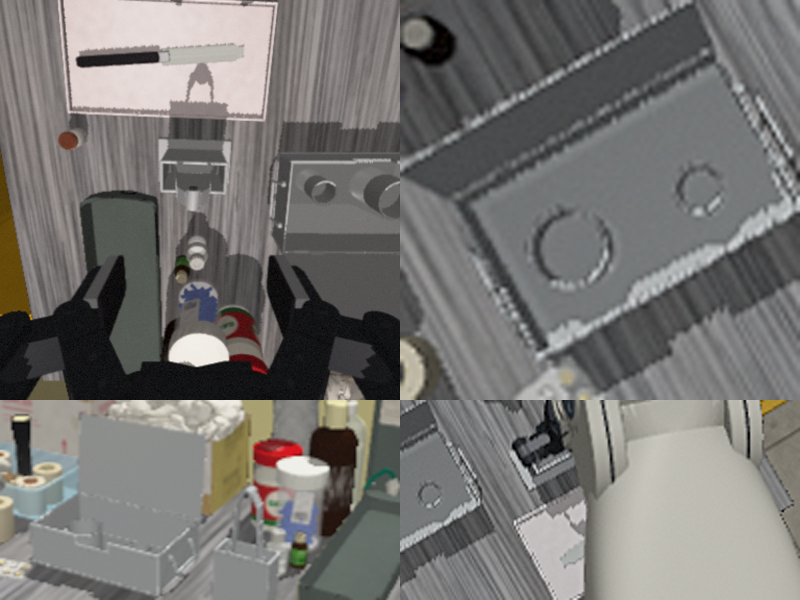

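Spatula lies in its tray and the lid is wide open. The small pot's rim in the top crop is at (699,188), the large one at (570,250), and the tongs' head in the wrist crop is at about (193,205).

Run:
```python
from h import *
s=dict(np.load('s3.npz'));W=lambda p:np.array(p)/1.0417+[60,0]
print('head@.176',plane('wrist',W([(193,190),(193,207)]),.174,s))
print('foot front',plane('wrist',W([(161,139),(229,141)]),.004,s))
w=cv2.imread('pics/3w.png').mean(2)
for r in range(125,206,2): print(r,''.join(' .:-=+*#%@'[min(9,int(w[r,c]/25.6))] for c in range(205,290)))
T=lambda p:(np.array(p)-[400,0])/4+[170,160]-.37
bx=lambda P:np.c_[(P[:,:2]-BC)@BX,(P[:,:2]-BC)@BY].round(4)
S=plane('top',T([(699,188)]),.036);L=plane('top',T([(570,250)]),.042);print('small',S,bx(S),'large',L,bx(L))
# scene second estimate of small pot etc
```

```text
head@.176 [[0.5426485  0.17491951 0.174     ]
 [0.55558493 0.18251826 0.174     ]]
foot front [[0.54700656 0.12655438 0.004     ]
 [0.50322079 0.2057806  0.004     ]]
125 =============+++==--::::::::::-:::-::::::::::::::---------:::::::::::--=++======+++++
127 =============+++==---:::..:::::-:::::::::::::::::--------::::::::::::--=+++=====+++++
129 =============++==----::::.:::::-:::::::::::::::::--------::::::::::::-==+++=====+++++
131 ========---=====-----:::..:::::::::::::::::::::::---------:::::::::::-=++++====++++++
133 ========++++++==-----------------------::::::::::---------::::::::::---========++++++
135 ======+*#######*+=============================================-------==++====-=++++++
137 =======*#######*+====================================================+*#####*==++++++
139 =======*#######*+===================================================+*######*==++++++
141 =======*#######*+===================================================+*######+==++++++
143 =======*######*+-------------------------------------=------=--==--==*######+-=++++++
145 =======*#####*+--------------
[... 2182 characters left out ...]
=========+++=++====++++++++==+===+
195 --:...:-=--====++++++===========+++***####**+++============+++++++====++++++++=++===+
197 --:::.:-=--====++++++============++**#####**++++=++=++======++++++===++++++++==+++===
199 --::..:-=--====++++++=============+**#####**++==++++=======+++++++===++++++++==+++===
201 ---:...-=---===++++++============+++**####*++++++++========+++++++===++++++++==+++===
203 ---:...-=---====+++++============+====-----=======+========++++++====+++++++===++++=+
205 ---. .:-=--=====+++++============+=====---:----::---=======++++++====+++++++===++++++
small [[0.49464275 0.34316677 0.036     ]] [[-0.0134 -0.0441]] large [[0.45278372 0.42825653 0.042     ]] [[-0.0067  0.0505]]
```

Run:
```python
from h import *
s=dict(np.load('s3.npz'))
P=plane('wrist',[(213.5,155.5),(276.5,157.5),(275.5,185.5),(215,183.5)],.09,s);print(P[:,:2],P.mean(0))
for i in range(4): e=P[(i+1)%4]-P[i];print(np.linalg.norm(e),np.degrees(np.arctan2(e[1],e[0])))
print('head',plane('wrist',[(243,193.5)],.176,s))
print('legs',plane('wrist',[(229,180),(261,180)],.15,s))
```

```text
[[0.55519414 0.13999497]
 [0.52100971 0.20230476]
 [0.54952346 0.21896913]
 [0.58321814 0.15719281]] [0.55223636 0.17961542 0.09      ]
0.07107098526543804 118.75007248039047
0.033026280950021046 30.303418411782868
0.07036792861021068 -61.39060745177181
0.032880249116462375 -148.46328787866142
head [[0.55182556 0.17803233 0.176     ]]
legs [[0.55461369 0.1638261  0.15      ]
 [0.53917359 0.18994803 0.15      ]]
```

Emit:
creep_tool(
  increments=[
    [-0.002, 0.002, 0.02, 0, 0, 1],
    [0, 0, 0.05, 0, 0, 0],
    [0, 0, 0.045, 0, 0, 0],
    [0, 0, 0, 0, 0, 0],
    [0, 0, 0, 0, 0, 0],
  ],
)

```text
time: 17.95
tool_pos: [0.5498, 0.1836, 0.1894]
eef_rot: [[-0.871, -0.492, 0.002], [-0.492, 0.871, 0.0], [-0.002, -0.001, -1.0]]
contact_force: [0.7, 0.3, 0.5]
width: 0.0698
gripper_force: 0.0
```

```bash
python3 -c "
from h import *
go([.551,.180,.132],209.4)"
```

```text
t 17.95 d_tool_now [ 0.0009 -0.0037  0.0574] after rot [ 0.0008 -0.0037  0.0574] rot [-0.05  0.13  0.05]
```

Emit:
creep_tool(
  increments=[
    [0, -0.003, 0.02, 0, 0, 0],
    [0, 0, 0.025, 0, 0, 0],
    [0, 0, 0.012, 0, 0, 0],
    [0, 0, 0, 0, 0, 0],
    [0, 0, 0, 0, 0, 0],
  ],
)

```text
time: 18.58
tool_pos: [0.5513, 0.1814, 0.1317]
eef_rot: [[-0.871, -0.492, 0.002], [-0.492, 0.871, 0.0], [-0.002, -0.001, -1.0]]
contact_force: [0.5, -0.1, 0.4]
width: 0.07
gripper_force: 0.0
```

```bash
python3 -c "
from h import *
go([.551,.180,.132],209.4)"
```

```text
t 18.57 d_tool_now [ 0.0009 -0.0011 -0.0003] after rot [ 0.0009 -0.0011 -0.0003] rot [-0.04  0.1   0.08]
```

Emit:
creep_tool(
  increments=[
    [0, -0.001, 0, 0, 0, 0],
    [0, 0, 0, 0, 0, 0],
    [0, 0, 0, 0, 0, 0],
    [0, 0, 0, 0, 0, 0],
  ],
  aperture=0.0305,
)

```text
time: 19.08
tool_pos: [0.5516, 0.1806, 0.1313]
eef_rot: [[-0.871, -0.492, 0.002], [-0.492, 0.871, 0.0], [-0.002, -0.0, -1.0]]
contact_force: [-0.2, -0.8, 5.6]
width: 0.0309
gripper_force: 8.9
```

Emit:
creep_tool(
  increments=[
    [0, 0, -0.01, 0, 0, 0],
    [0, 0, -0.02, 0, 0, 0],
    [0, 0, -0.03, 0, 0, 0],
    [0, 0, -0.03, 0, 0, 0],
    [0, 0, -0.03, 0, 0, 0],
    [0, 0, -0.02, 0, 0, 0],
    [0, 0, 0, 0, 0, 0],
    [0, 0, 0, 0, 0, 0],
  ],
)

```text
time: 20.08
tool_pos: [0.5508, 0.1804, 0.2695]
eef_rot: [[-0.871, -0.492, -0.001], [-0.492, 0.871, -0.0], [0.001, 0.0, -1.0]]
contact_force: [-1.0, -0.1, -1.0]
width: 0.0305
gripper_force: 5.8
```

Run:
```python
from h import *
s=dict(np.load('s3.npz'))
w=cv2.imread('pics/3w.png',0)
for r in range(164,200,1): print(r,''.join(' .:-=+*#%@'[min(9,int(w[r,c]/25.6))] for c in range(340,400)))
print('small',plane('wrist',[(322/1.0417+60,185/1.0417)],.036,s))
t=cv2.imread('pics/3t.png',0)
for r in range(198,218): print(r,''.join(' .:-=+*#%@'[min(9,int(t[r,c]/25.6))] for c in range(230,262)))
go([.4946,.3432,.2512],210.2)
```

```text
164 *===========================================================
165 *=========+++===============================================
166 +==========+++==============================================
167 +===============+===========================================
168 +====================--------===============================
169 +==================------------=============================
170 =================--------:------============================
171 ================--:::-------------==========================
172 ===============--::::-------------==========================
173 ==============-:::::::-------==+++++========================
174 =============-::::::::-:---=++******+++=====================
175 ============--::::::::---=+***+++++++***+===================
176 ============-:::::::::--=**++====----+***+==================
177 ===========--::::::::--=+*+=====-::::-=++*================
[... 1620 characters left out ...]
===
202 ==========-=--=-=--=============
203 ===========:-=+=+--=============
204 ==========--+======-============
205 =========-:=====================
206 =========:-=====================
207 =========:-=====================
208 =========--========-+===========
209 ==========:========*=+==========
210 ==================**============
211 =============-==-**=+===========
212 ===========+-+#*-*============*=
213 =============+#*=-++=========+#+
214 ===========================*+###
215 ==========================*##**#
216 =========================*##**#*
217 =========================######=
t 20.07 d_tool_now [-0.0312  0.1694  0.0184] after rot [-0.0333  0.169   0.0183] rot [ 0.02 -0.06 -0.72]
```

Run:
```python
from h import *
s=dict(np.load('s3.npz'))
print(plane('wrist',[(371.5,184),(359.5,184),(384,184),(371,173),(371,195)],.036,s))
print(plane('top',[(245,207),(239,207),(251,207)],.036))
```

```text
[[0.49331446 0.3421827  0.036     ]
 [0.50153485 0.32826861 0.036     ]
 [0.48475776 0.3566667  0.036     ]
 [0.48150134 0.33210764 0.036     ]
 [0.50611229 0.35132856 0.036     ]]
[[0.49366241 0.3415051  0.036     ]
 [0.49359725 0.35752398 0.036     ]
 [0.49372538 0.32550436 0.036     ]]
```

Emit:
creep_tool(
  increments=[
    [0, 0, 0, 0, 0, -0.7],
    [-0.004, 0.02, 0, 0, 0, 0],
    [-0.006, 0.03, 0, 0, 0, 0],
    [-0.006, 0.035, 0, 0, 0, 0],
    [-0.006, 0.035, 0, 0, 0, 0],
    [-0.006, 0.03, 0, 0, 0, 0],
    [-0.004, 0.018, 0, 0, 0, 0],
    [0, 0, 0, 0, 0, 0],
    [0, 0, 0, 0, 0, 0],
  ],
)

```text
time: 21.2
tool_pos: [0.4944, 0.3414, 0.2702]
eef_rot: [[-0.865, -0.503, -0.0], [-0.503, 0.865, -0.0], [0.0, -0.0, -1.0]]
contact_force: [0.1, -0.3, -1.1]
width: 0.0304
gripper_force: 5.8
```

```bash
python3 -c "
from h import *
go([.4935,.342,.134],210.2)"
```

```text
t 21.2 d_tool_now [0.0004 0.001  0.1362] after rot [0.0005 0.001  0.1362] rot [-0.01 -0.02 -0.03]
```

Emit:
creep_tool(
  increments=[
    [0, 0.001, 0.02, 0, 0, 0],
    [0, 0, 0.03, 0, 0, 0],
    [0, 0, 0.025, 0, 0, 0],
    [0, 0, 0.01, 0, 0, 0],
    [0, 0, 0, 0, 0, 0],
    [0, 0, 0, 0, 0, 0],
  ],
  aperture=0.0313,
)

```text
time: 21.95
tool_pos: [0.4944, 0.3426, 0.1864]
eef_rot: [[-0.865, -0.502, 0.001], [-0.502, 0.865, 0.001], [-0.002, -0.0, -1.0]]
contact_force: [-0.3, -0.0, -1.4]
width: 0.0314
gripper_force: 5.6
```

Run:
```python
from h import *
go([.4935,.342,.134],210.2)
w=manip.snapshot('wrist')[:,:,::-1];c=manip.snapshot('scene')[:,:,::-1]
cv2.imwrite('pics/4w.png',w)
r=lambda i,a,b:cv2.resize(i,(a,b),interpolation=cv2.INTER_CUBIC)
cv2.imwrite('pics/c6.png',np.hstack([r(w[60:360,150:350],400,600),r(c[110:260,190:290],400,600)]))
```

```text
t 21.95 d_tool_now [ 0.0012 -0.0001  0.0524] after rot [ 0.0011 -0.0001  0.0524] rot [-0.01  0.09 -0.04]
```

View pics/c6.png

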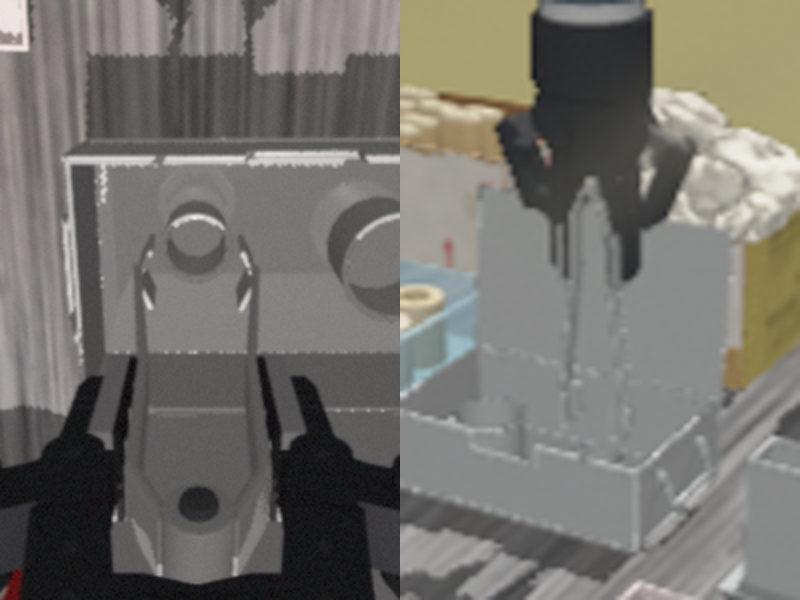

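The jaws (crop columns 147 and 247, mean 197) are centred laterally on the small pot (197). I'll check the depth direction by projecting.

Run:
```python
from h import *
s=manip.sense();c=manip.camera_info('wrist');T=np.linalg.inv(c['tool_from_camera'])
def pw(P,world=True):
    p=np.atleast_2d(P)
    if world:p=(p-s['tool_pos'])@s['eef_rot']
    q=(p@T[:3,:3].T+T[:3,3])*[1,-1,-1];K=np.array([[c['fx'],0,c['cx']],[0,c['fy'],c['cy']],[0,0,1]])
    return ((cv2.projectPoints(q,np.zeros(3),np.zeros(3),K,c['dist'])[0].reshape(-1,2)-[150,60])*2).round().tolist()
a=np.linspace(0,2*np.pi,9)[:8]
print('rim',pw(np.c_[.4935+.017*np.cos(a),.342+.017*np.sin(a),a*0+.036]))
zp=-.0377
for x in (-.013,0,.013): print('jaw bottom x',x,pw([(x,y,zp+.165) for y in(-.022,.022)],0),'top',pw([(x,y,zp+.139) for y in(-.022,.022)],0))
print('pivot head',pw([(x,0,zp-.007) for x in(-.007,.007)],0))
```

```text
rim [[178.0, 274.0], [205.0, 277.0], [227.0, 262.0], [231.0, 236.0], [214.0, 214.0], [187.0, 211.0], [164.0, 227.0], [161.0, 253.0]]
jaw bottom x -0.013 [[147.0, 290.0], [246.0, 290.0]] top [[142.0, 313.0], [251.0, 313.0]]
jaw bottom x 0 [[146.0, 262.0], [247.0, 262.0]] top [[141.0, 282.0], [252.0, 283.0]]
jaw bottom x 0.013 [[145.0, 233.0], [248.0, 233.0]] top [[140.0, 251.0], [253.0, 251.0]]
pivot head [[197.0, 622.0], [197.0, 554.0]]
```

Emit:
creep_tool(
  increments=[
    [0.001, 0, 0.01, 0, 0, 0],
    [0, 0, 0.018, 0, 0, 0],
    [0, 0, 0.015, 0, 0, 0],
    [0, 0, 0.0085, 0, 0, 0],
    [0, 0, 0, 0, 0, 0],
    [0, 0, 0, 0, 0, 0],
  ],
)

```text
time: 22.8
tool_pos: [0.4932, 0.3422, 0.1343]
eef_rot: [[-0.864, -0.503, 0.001], [-0.503, 0.864, 0.0], [-0.001, -0.0, -1.0]]
contact_force: [0.8, -0.5, -1.0]
width: 0.0317
gripper_force: 5.6
```

Emit:
creep_tool(
  increments=[
    [0, 0, 0, 0, 0, 0],
    [0, 0, 0, 0, 0, 0],
    [0, 0, 0, 0, 0, 0],
    [0, 0, 0, 0, 0, 0],
  ],
  aperture=0.0265,
)

```text
time: 23.3
tool_pos: [0.4933, 0.3423, 0.1342]
eef_rot: [[-0.864, -0.503, 0.001], [-0.503, 0.864, 0.0], [-0.001, -0.0, -1.0]]
contact_force: [1.1, 0.9, 2.4]
width: 0.0277
gripper_force: 53.4
```

```bash
python3 -c "
from h import *
s=manip.sense();print(s['wrist_torque'])"
```

```text
[ 0.15572578 -0.27747877 -0.0518597 ]
```

Emit:
creep_tool(
  increments=[
    [0, 0, 0, 0, 0, 0],
    [0, 0, -0.006, 0, 0, 0],
    [0, 0, -0.012, 0, 0, 0],
    [0, 0, -0.02, 0, 0, 0],
    [0, 0, -0.025, 0, 0, 0],
    [0, 0, -0.025, 0, 0, 0],
    [0, 0, -0.025, 0, 0, 0],
    [0, 0, -0.02, 0, 0, 0],
    [0, 0, -0.012, 0, 0, 0],
    [0, 0, -0.005, 0, 0, 0],
    [0, 0, 0, 0, 0, 0],
    [0, 0, 0, 0, 0, 0],
  ],
  aperture=0.025,
)

```text
time: 24.8
tool_pos: [0.4928, 0.342, 0.283]
eef_rot: [[-0.864, -0.503, -0.001], [-0.503, 0.864, -0.001], [0.001, 0.0, -1.0]]
contact_force: [-0.4, -1.2, -1.4]
width: 0.0272
gripper_force: 59.1
```

Run:
```python
from h import *
w=manip.snapshot('wrist');t=manip.snapshot('top')
cv2.imwrite('pics/5w.png',w[:,:,::-1]);w=w.mean(2)
for r in range(150,225,2): print(r,''.join(' .:-=+*#%@'[min(9,int(w[r,c]/25.6))] for c in range(205,345)))
```

```text
150 ::::-=======================================================================================+==+=+===------------==++*#*******++===========+
152 :::-=++===================================================================================++=++====----------=+*###*********+**####*+=======
154 ::::=+++==================================================================================+====+=---------=+*#*++================+*#%#++====
156 ::::-========================================================================================+==--------=*#*++==================---=*###+===
158 :::-==++=======================================================================================-------=*#*+======================-::-=**#*+=
160 ::::-===+=================================================================================+=+=----:---=+==========================-:::---===
162 ::::-============================
[... 3902 characters left out ...]
-----=+##*+++=-------------------=+***##+-------------------------------------------------------------------------------
218 =--------------------------=+##*****+=----------==+++++*#*+---------------------------------------------------------------------------------
220 =-:---------------------------=*###*++++**+++++******##*=-----------------------------------------------------------------------------------
222 ==-------------------------------=+*###############*==--------------------------------------------------------------------------------------
224 -================----====================+=+++================++=------==++====+===========+====+=====+==========+==========================
```

The wrist image shows the pot's rim, about 45 px across between the jaws (columns 225–270). It is held and lifted, and the large pot is still in the box.

Emit:
creep_tool(
  increments=[
    [0, 0, 0, 0, 0, 0],
    [0, 0, 0, 0, 0, 0],
    [0, 0, 0, 0, 0, 0],
  ],
)

```text
time: 25.28
tool_pos: [0.4929, 0.3421, 0.2838]
eef_rot: [[-0.864, -0.503, -0.0], [-0.503, 0.864, -0.0], [0.0, 0.0, -1.0]]
contact_force: [0.2, -0.1, -0.6]
width: 0.0272
gripper_force: 59.1
```

```bash
python3 -c "
from rig import manip
print(manip.close_job())"
```

```text
the job is handed in; nothing more can be done
None
```

I handed the job in at about 25 s: lid open, spatula back in its tray, and the small gallipot held in the tongs with its base about 15 cm up by arm height; the hand-in returned no verdict.

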